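# Clamp a sample vial with the click-stop lever

## Robot

A 6-joint arm with a two-finger parallel gripper is mounted at the origin on a cart in front of the work surface, level with it; the furniture and walls round the work are solid. World frame = base frame: x ahead of the robot, y to its left, z up, the work surface at z = 0. Lengths are in mm, angles in rad, forces in N, time in s.
With the tool pointing down it reaches from about 275 to 1000 mm from the base axis. Payload 8.4 kg.
Tool frame: the origin (TCP) lies at the very end of the fingers, on their centre line; the grasp point (between the pads) lies 19 mm behind it; z points along the fingers, y is the direction in which the jaws open and shut (so a half turn about z gives the same grasp; the last joint's range is limited). The gripper opens to 85 mm and grips with 20 to 120 N. Pads are 22 mm wide; open, the fingers measure 114 mm over their backs; the gripper's body (76 mm by 85 mm) begins 54 mm behind the grasp point. The pads swing forward as they close: fully open they stand 13 mm farther back than shut.
Start: joints at [-1.141, 0.353, 1.633, -0, 1.155, -0.002], TCP at [261.565, -567.637, 208.881] pointing down, gripper open.
Joint ranges: [-2.63, 2.63], [-0.92, 2.1], [0.06, 2.66], [-1.3, 4.44], [0, 2.69], [-3.02, 3.02]. Speed limits (rad/s): [2.22, 2.22, 2.79, 3.14, 3.14, 3.14].

## Interface

Orientations are given as [roll, pitch, yaw] about the fixed x, y, z axes, in that order (R = Rz(yaw) Ry(pitch) Rx(roll)).
In Python, from rig import r gives the robot as it stands.
- The arm moves only by the tool move_arm, never from a script. Its argument "increments" is a list of rows, each an object of numbers: "tx", "ty", "tz": the shift along the tool's x, y, z in cm; "rx", "ry", "rz": the turn, a rotation vector about the tool's x, y, z in degrees; "gripper": the gripper's target within -1 to 1 (fully open at 1, half-way at 0, shut at -1). A call has 1 to 12 rows; each row shifts and turns the commanded pose from where the row before left it, along the tool's axes as they then stand; what a row does not reach is not made up. A row lasts 1/10 s, in which the tool goes at most 50 mm and 8.59 degrees, less where a joint would pass 70% of its speed; a pose out of reach is approached as far as the arm can. A call is refused whole if a number of a shift passes 5 or a number of a turn 8.59, either way. A call with a gripper value outside its range is refused whole. The fingers move at their own pace and stop on an object; "squeeze" is the grip in N (left out, the last holds). Time passes only in rows, so rows that do not move let the fingers close. It gives the time, the measured TCP pose, the force and the opening at its end, in the units of the state.
- r.sense(): the state, without advancing time (a new reading comes with each control period).
- r.grab_frame(name): name is "scene" or "top" or "wrist"; returns (picture, depth): 400x640x3 uint8, red, green, blue; 400x640 float32, mm along the optical axis (not along the pixel's ray), 0 where there is no reading.
- r.camera_model(name): a dict with "fx", "fy", "cx", "cy" (pixels), "k1" (the pictures are not rectified: a ray, as slopes to the right and down, at radius r is drawn at 1 + k1 r^2 times it, then the intrinsics apply), "R" (3x3) and "t" (3): a world point X has camera coordinates R X + t; the wrist camera has in their place "hand_eye" (4x4, takes a point from camera to tool coordinates, whose origin is the TCP and whose axes are the flange's). Camera axes: x right, y down, z forward; pixel columns grow to the right and rows downward; lengths in mm; the calibration is good to about 2 mm. A picture is of the moment at which its call begins: read the wrist's pose just before it. camera_model takes no time and is no camera call.
- r.sign_off(): hands the job in, once; it reports no verdict.
Trained networks look in the newest picture that a camera, given by its name, has taken for a name from the list of things; names that differ only in an ending like _2 or _b are one class to them, and where a whole thing is asked for, a point or a joint stands for the part that bears it (a point fixed in the world has none). Each returns a list of dicts, best first, with "confidence" (0 to 1); they miss things now and then, are a little off and sometimes report something else, mostly with a low value. They report only what shows in the picture. A call takes as long as a camera call. They do not tell look-alikes from the thing itself.
- r.cut_out(query, camera): "mask" (400x640 bool, what is visible of it) and "bbox" ([left, top, right, bottom] in pixels, round what is visible of it).
- r.place_of(query, camera): "location" ([row, column] in pixels: a listed point, or the origin of a listed thing).
The state is a dict: "clock": time; "qpos": joint angles; "qvel": joint speeds; "joint_efforts": joint torques, N m; "eef_pos": TCP position; "tcp_rot": TCP orientation; "contact_force": force on the tool from outside, world axes, zero at the start; "wrist_torque": the same for the moment, N m; "opening": opening from 0.0 (shut) to 1.0 (fully open).
Only numpy, scipy, OpenCV 4.12 (cv2) and the standard library are available. Lean on these libraries where they do the work, as an engineer would, in place of code of your own. Each camera call takes 0.05 s, during which the arm holds its last target. There are 200 camera calls.

## Task

Stand the vial upright in the bore of the vial holder, gently and fully down, and let go of it. Then clamp it: swing the holder's lever clockwise (seen from above) by its upright grip until it comes up tight and the click mechanism breaks away, stop right there without cranking on, and let go. Do not disturb the beaker, the timer or the white bottle.

Things in the scene. Friction and masses are not known exactly. Their poses are not given: they have to be found in the camera images.
- vial_center (a point): Closed glass sample vial with a white screw cap, standing upright on the worktop; 24 mm diameter, 56 mm tall; the point is its centre, half-way up, z along its axis. To seat it in the bore hold it near its top, by the cap and the neck: it stands out of the bore by only 36 mm.
- bore (a point): Centre of the mouth of the holder's bore, in the top face of its square head (54 x 54 mm), 62 mm above the worktop. The bore is 26.5 mm wide, upright, slightly chamfered, with a flat floor 20 mm below the mouth; a seated vial has its centre 8 mm above this point. The axis of the bore is also the axis about which collar and lever turn.
- grip (a point): Upright black grip at the end of the lever: a round post 22 mm in diameter, from 28 to 86 mm above the worktop, that revolves freely on its own axis. The point lies on its axis, 60 mm above the worktop and 110 mm from the lever's turning axis. There is free room all round it; grasp it from above.
- lever_eye (a point): Point on the turning axis on the lever's hub (steel disc, 44 mm radius, flat arm), 28 mm above the worktop; x points along the lever to the grip, z up. Lever and collar first turn together at about 1.5 N of push at the grip. At the collar's stop the push climbs to about 10 N, then the click mechanism breaks away. The lever stays where it is left; nothing springs back.
- collar_mark (a point): White mark on the dark collar above the lever's hub, 34 mm from the turning axis, 40 mm above the worktop; x points outward through it, in line with the lever until the click. After the click the lever slips on past the standing collar and the push at the grip falls steadily: about 6 N at 0.2 rad of slip, 4 N at 0.35 rad (a few N less in pauses). At 0.46 rad: hard stop.
- vial: The vial itself; origin at the centre of its underside.
- holder: Vial holder of aluminium and steel, fixed to the worktop (base plate 120 x 100 mm); origin on the turning axis at worktop height. Its lever drives a collar through a click mechanism; turning clockwise from above clamps. The collar meets a hard stop after 0.3 to 1.1 rad of turning, different each time and not visible beforehand.
- small_beaker: Small glass beaker, 55 x 61 x 56 mm, origin at the centre of its underside; leave it alone.
- timer: Bench timer, 58 x 66 x 20 mm, origin at the centre of its underside; leave it alone.
- plastic_bottle: White plastic bottle with a white cap, 60 mm across, 106 mm high, origin at the centre of its underside; leave it alone.
Mind the look-alikes: they are no part of the job. There is more than one size of the vial; the job needs the smaller.

How it is judged (in metres and radians):
On the way, in this order (a step that is already met when the one before it is completed fails the run):
1. the vial stands fully down in the bore and is released (horizontal distance between vial_center and bore below 0.004 m and z of vial_center in the frame of bore below 0.011 m and contact force between the fingers and vial below 0.2 N), for 0.2 s.
2. the click mechanism has broken away: the lever has slipped at least 0.06 rad past the collar (angle between the x axis of lever_eye and the x axis of collar_mark, either way round above 0.06 rad), for 0.2 s.
At the end, for the whole second after the job is handed in: The vial stands upright (within 0.12 rad), at rest and fully down in the bore (centre within 4 mm of the axis, at most 11 mm above the mouth), and the lever has slipped past the collar by 0.06 to 0.35 rad: clicked once, not cranked on (horizontal distance between vial_center and bore below 0.004 m and z of vial_center in the frame of bore below 0.011 m and angle between vial's own z axis and vertical below 0.12 rad and linear speed of vial below 0.02 m/s and angle between the x axis of lever_eye and the x axis of collar_mark, either way round between 0.06 and 0.35 rad); the robot touches nothing.
It fails at once if the lever is cranked on, more than 0.35 rad past the click (angle between the x axis of lever_eye and the x axis of collar_mark, either way round above 0.35 rad).
It fails at once if the vial is pressed on the holder with more than 30 N (contact force between vial and holder above 30 N).
It fails at once if the beaker is moved more than 3 cm (distance of small_beaker from where it was at the start of the episode above 0.03 m).
It fails at once if the timer is moved more than 3 cm (distance of timer from where it was at the start of the episode above 0.03 m).
It fails at once if the white bottle is moved more than 3 cm (distance of plastic_bottle from where it was at the start of the episode above 0.03 m).
It also fails if it takes over 64 s, if anything falls off the work surface, if the arm or the gripper's body presses on something with over 40 N, if the wrist force passes 120 N, or if a joint passes its speed limit or range.

## Working session

There is one attempt and no reset: what is moved stays moved. The work goes in short steps, Python scripts to look and compute and a tool call to move; the robot and the scene stay as the last step left them, time stands still between calls to the robot, and variables do not carry over. Pictures are saved under pics/ and viewed, about 8 in all and at most 12, crops included, and the job is handed in when it is done.

Besides the shell and the picture viewer there is one more tool, called after "Emit:" as name([rows], argument=value, ...), one row to a line, values as JSON. move_arm: Moves the arm, as the interface text tells. Its arguments: {"type":"object","properties":{"increments":{"type":"array","items":{"type":"object","properties":{"tx":{"type":"number"},"ty":{"type":"number"},"tz":{"type":"number"},"rx":{"type":"number"},"ry":{"type":"number"},"rz":{"type":"number"},"gripper":{"type":"number"}}}},"squeeze":{"type":"number"}},"required":["increments"]}

```bash
mkdir -p pics; ls
cat > h.py <<'E'
import numpy as np, cv2
from rig import r
def und(c,u,v):
    m=r.camera_model(c); x=(u-m['cx'])/m['fx']; y=(v-m['cy'])/m['fy']
    a,b=x,y
    for _ in range(10):
        k=1+m['k1']*(a*a+b*b); a,b=x/k,y/k
    return a,b
def pose(c,eef=None):
    """returns R,t camera->world"""
    m=r.camera_model(c)
    if 'R' in m:
        R=np.array(m['R']);return R.T,-R.T@np.array(m['t'])
    from scipy.spatial.transform import Rotation as Ro
    p,rot=eef; Rt=Ro.from_euler('xyz',rot).as_matrix(); H=np.array(m['hand_eye'])
    return Rt@H[:3,:3],Rt@H[:3,3]+np.array(p)
def on_z(c,u,v,z,eef=None):
    a,b=und(c,u,v);R,t=pose(c,eef);d=R@np.array([a,b,1.]);s=(z-t[2])/d[2];return t+s*d
def cloud(c,D,eef=None):
    v,u=np.nonzero(D>0);a,b=und(c,u.astype(float),v.astype(float));d=D[v,u]
    R,t=pose(c,eef);return (R@np.stack([a*d,b*d,d])).T+t,u,v
def snap(c,name):
    s=r.sense();e=(s['eef_pos'],s['tcp_rot']);I,D=r.grab_frame(c)
    cv2.imwrite('pics/'+name,I[...,::-1]);np.savez('/tmp/'+name+'.npz',I=I,D=D,p=e[0],rot=e[1]);return I,D,e
E
python3 - <<'E'
from h import *
print(r.sense())
Z={'vial_center':28,'vial':0,'bore':62,'grip':60,'lever_eye':28,'collar_mark':40,'holder':0,'small_beaker':0,'timer':0,'plastic_bottle':0}
for c in('scene','top'):
    snap(c,c+'0.png')
    for q in Z:
        if c=='scene' and q not in('vial_center','bore','grip'):continue
        for o in r.place_of(q,c)[:4]:
            v,u=o['location'];print(c,q,round(o['confidence'],2),'uv',round(u),round(v),on_z(c,u,v,Z[q]).round(1))
a=cv2.imread('pics/scene0.png');b=cv2.imread('pics/top0.png')
cv2.imwrite('pics/both0.png',cv2.resize(np.vstack([a,b]),(480,600)))
E
```

```text
pics
{'clock': 0.0, 'qpos': array([-1.14134229e+00,  3.53674645e-01,  1.63413473e+00, -1.95301738e-05,
        1.15519459e+00, -2.40632536e-03]), 'qvel': array([ 0.00052474,  0.00063566, -0.00050233, -0.00017442, -0.00119834,
       -0.00017238]), 'joint_efforts': array([ 1.63551613e-03, -6.05245829e+01, -3.42068553e+01, -4.85299233e-05,
        9.56005213e-03,  7.42062753e-06]), 'eef_pos': array([ 261.37964438, -567.16041457,  208.14489753]), 'tcp_rot': array([-3.1401813e+00,  1.4460356e-05,  4.3186827e-01]), 'contact_force': array([-0.38608966, -0.31862721,  0.31897965]), 'wrist_torque': array([-0.03500697, -0.0020342 ,  0.01174189]), 'opening': 0.9998692977404144}
scene vial_center 0.56 uv 224 249 [514.3 301.1  28. ]
scene vial_center 0.49 uv 245 257 [449.1 261.8  28. ]
scene bore 0.89 uv 332 201 [556.7 -81.9  62. ]
top vial_center 0.65 uv 229 224 [509.6 310.4  28. ]
top vial_center 0.39 uv 245 245 [445.5 255.5  28. ]
top vial 0.59 uv 246 241 [457.6 258.    0. ]
top vial 0.48 uv 235 220 [524.6 295.2   0. ]
top bore 0.57 uv 354 210 [559.9 -80.3  62. ]
top grip 0.43 uv 358 245 [451.7 -96.7  60. ]
top lever_eye 0.88 uv 357 214 [552.8 -91.9  28. ]
top collar_mark 0.95 uv 355 222 [523.8 -87.6  40. ]
top holder 0.85 uv 352 215 [550.5 -79.    0. ]
top small_beaker 0.75 uv 253 174 [676.8 245.3   0. ]
top small_beaker 0.58 uv 357 247 [447.6 -97.    0. ]
top timer 0.87 uv 428 241 [ 474.  -327.1    0. ]
top plastic_bottle 0.58 uv 214 195 [603.2 368.1   0. ]
```

Run:
```python
import cv2,numpy as np
a=cv2.imread('pics/scene0.png');b=cv2.imread('pics/top0.png')
A=cv2.resize(a[130:330,150:470],(800,500))
B=cv2.resize(b[150:290,190:414],(800,500))
cv2.imwrite('pics/v1.png',A);cv2.imwrite('pics/v2.png',B)
```

```text
(no output)
```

View pics/v1.png

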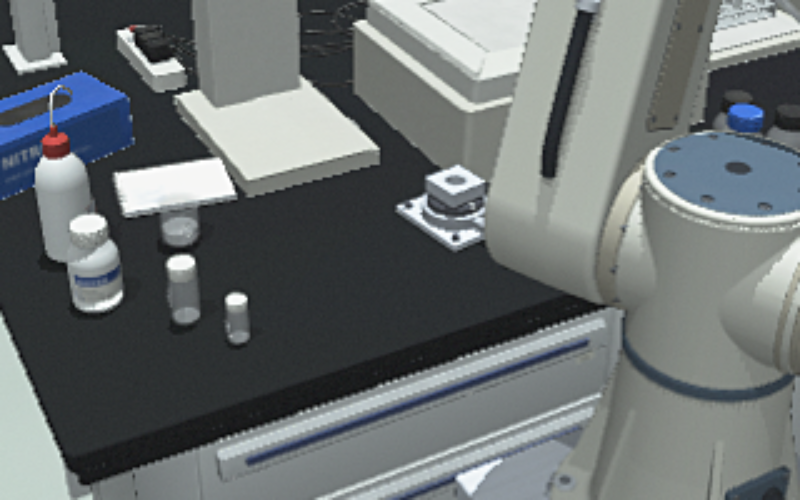

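View pics/v2.png

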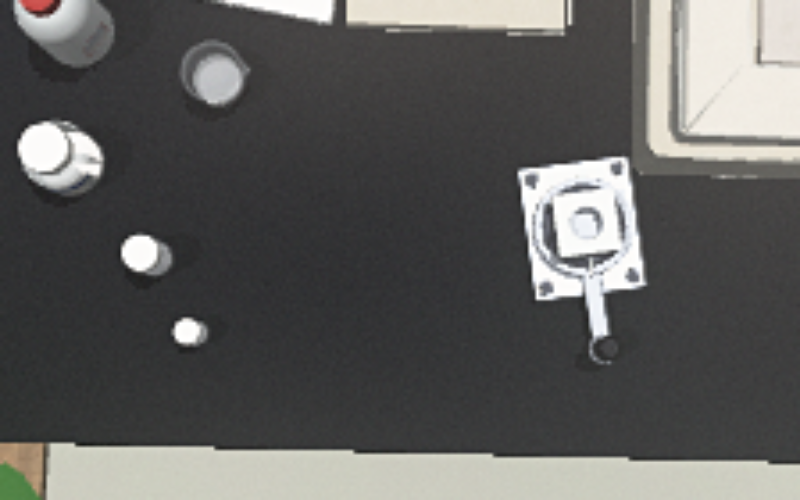

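Candidates: scene (224,249), the taller, wider vial at about (512,305); scene (245,257), the smaller vial at about (447,258). I choose the smaller. The lever points towards the robot, so clockwise moves the grip towards +y. On the way to the vial I'll look at the holder from close by.

Run:
```python
from h import *
m=r.camera_model('wrist');print({k:np.round(v,3) for k,v in m.items()})
for n in('scene0.png','top0.png'):
    c=n[:-5];d=np.load('/tmp/'+n+'.npz');P,u,v=cloud(c,d['D'])
    for x,y in((447,258),(512,305)):
        k=(np.hypot(P[:,0]-x,P[:,1]-y)<25)&(P[:,2]>8);Q=P[k];print(n,x,y,len(Q),np.percentile(Q,[5,50,95],axis=0).round().tolist() if len(Q) else'')
```

```text
{'fx': np.float64(339.458), 'fy': np.float64(339.458), 'cx': np.float64(315.594), 'cy': np.float64(201.427), 'k1': np.float64(-0.032), 'hand_eye': array([[ 0.00000e+00, -9.60000e-01, -2.78000e-01,  7.01220e+01],
       [ 1.00000e+00,  1.00000e-03, -1.00000e-03, -5.53000e-01],
       [ 2.00000e-03, -2.78000e-01,  9.60000e-01, -1.65591e+02],
       [ 0.00000e+00,  0.00000e+00,  0.00000e+00,  1.00000e+00]])}
scene0.png 447 258 147 [[437.0, 254.0, 11.0], [442.0, 265.0, 37.0], [453.0, 274.0, 57.0]]
scene0.png 512 305 295 [[497.0, 289.0, 13.0], [503.0, 305.0, 51.0], [520.0, 318.0, 79.0]]
top0.png 447 258 65 [[441.0, 251.0, 13.0], [450.0, 259.0, 53.0], [461.0, 271.0, 60.0]]
top0.png 512 305 130 [[502.0, 286.0, 17.0], [515.0, 297.0, 76.0], [529.0, 313.0, 82.0]]
```

Emit:
move_arm([
  {"tx": 3.3, "ty": -2.8},
  {"tx": 3.3, "ty": -2.8},
  {"tx": 3.3, "ty": -2.8},
  {"tx": 3.3, "ty": -2.8},
  {"tx": 3.3, "ty": -2.8},
  {"tx": 3.3, "ty": -2.8},
  {"tx": 3.3, "ty": -2.8},
  {"tx": 3.3, "ty": -2.8},
  {"tx": 3.3, "ty": -2.8},
  {"tx": 3.3, "ty": -2.8},
  {"tx": 3.3, "ty": -2.8},
  {"tx": 3.3, "ty": -2.8},
])

```text
invalid input
```

Emit:
move_arm([
  {"tx": 3.3, "ty": -2.8, "tz": 0, "rx": 0, "ry": 0, "rz": 0, "gripper": 1},
])

```text
clock: 0.85
eef_pos: [278.9, -531.4, 208.9]
tcp_rot: [3.139, 0.001, 0.429]
contact_force: [2.1, -0.2, 0.6]
opening: 1.001
```

Emit:
move_arm([
  {"tx": 3.3, "ty": -2.5, "gripper": 1},
  {"tx": 3.3, "ty": -2.5, "gripper": 1},
  {"tx": 3.3, "ty": -2.5, "gripper": 1},
  {"tx": 3.3, "ty": -2.5, "gripper": 1},
  {"tx": 3.3, "ty": -2.5, "gripper": 1},
  {"tx": 3.3, "ty": -2.5, "gripper": 1},
  {"tx": 3.3, "ty": -2.5, "gripper": 1},
  {"tx": 3.3, "ty": -2.5, "gripper": 1},
  {"tx": 3.3, "ty": -2.5, "gripper": 1},
  {"tx": 3.3, "ty": -2.5, "gripper": 1},
  {"tx": 3.3, "ty": -2.5, "gripper": 1},
  {"gripper": 1},
])

```text
invalid input
```

Run:
```python
from h import *
I,D,e=snap('wrist','w1.png');print(e,r.sense()['qpos'].round(2))
Z={'bore':62,'grip':60,'lever_eye':28,'collar_mark':40,'holder':0}
for q in Z:
    for o in r.place_of(q,'wrist')[:2]:
        v,u=o['location'];print(q,round(o['confidence'],2),'uv',round(u),round(v),on_z('wrist',u,v,Z[q],e).round(1))
P,u,v=cloud('wrist',D,e)
k=(abs(P[:,2]-62)<5)&(np.hypot(P[:,0]-557,P[:,1]+82)<50);Q=P[k]
print(cv2.minAreaRect(Q[:,:2].astype(np.float32)),Q[:,2].mean())
k=(abs(P[:,2]-86)<6)&(np.hypot(P[:,0]-450,P[:,1]+97)<30);Q=P[k];print(len(Q),Q.mean(0) if len(Q) else'',cv2.minEnclosingCircle(Q[:,:2].astype(np.float32)) if len(Q) else '')
```

```text
(array([ 278.92654056, -531.37538976,  208.92750952]), array([3.13909675e+00, 9.83005685e-04, 4.29014139e-01])) [-1.08  0.31  1.7   0.    1.14  0.06]
((0.0, 0.0), (0.0, 0.0), 0.0) nan
0  <stdin>:9: RuntimeWarning: Mean of empty slice.
  ret = ret.dtype.type(ret / rcount)
```

View pics/w1.png

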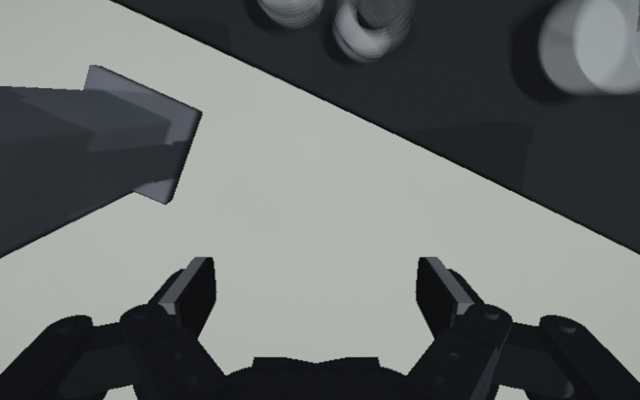

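The picture shows only bench edge and gripper: the move was refused. Next I'll give every row all seven keys.

Emit:
move_arm([
  {"tx": 3.3, "ty": -2.5, "tz": 0, "rx": 0, "ry": 0, "rz": 0, "gripper": 1},
  {"tx": 3.3, "ty": -2.5, "tz": 0, "rx": 0, "ry": 0, "rz": 0, "gripper": 1},
  {"tx": 3.3, "ty": -2.5, "tz": 0, "rx": 0, "ry": 0, "rz": 0, "gripper": 1},
  {"tx": 3.3, "ty": -2.5, "tz": 0, "rx": 0, "ry": 0, "rz": 0, "gripper": 1},
  {"tx": 3.3, "ty": -2.5, "tz": 0, "rx": 0, "ry": 0, "rz": 0, "gripper": 1},
  {"tx": 3.3, "ty": -2.5, "tz": 0, "rx": 0, "ry": 0, "rz": 0, "gripper": 1},
  {"tx": 3.3, "ty": -2.5, "tz": 0, "rx": 0, "ry": 0, "rz": 0, "gripper": 1},
  {"tx": 3.3, "ty": -2.5, "tz": 0, "rx": 0, "ry": 0, "rz": 0, "gripper": 1},
  {"tx": 3.3, "ty": -2.5, "tz": 0, "rx": 0, "ry": 0, "rz": 0, "gripper": 1},
  {"tx": 3.3, "ty": -2.5, "tz": 0, "rx": 0, "ry": 0, "rz": 0, "gripper": 1},
  {"tx": 3.3, "ty": -2.5, "tz": 0, "rx": 0, "ry": 0, "rz": 0, "gripper": 1},
  {"tx": 0, "ty": 0, "tz": 0, "rx": 0, "ry": 0, "rz": 0, "gripper": 1},
])

```text
clock: 2.35
eef_pos: [496.9, -123.9, 209.2]
tcp_rot: [3.142, -0.002, 0.435]
contact_force: [-0.1, -0.3, -0.8]
opening: 0.998
```

```bash
cat > hold.py <<'E'
from h import *
I,D,e=snap('wrist','w2.png');print(e)
Z={'bore':62,'grip':60,'lever_eye':28,'collar_mark':40,'holder':0}
for q in Z:
    for o in r.place_of(q,'wrist')[:2]:
        v,u=o['location'];print(q,round(o['confidence'],2),'uv',round(u),round(v),on_z('wrist',u,v,Z[q],e).round(1))
P,u,v=cloud('wrist',D,e)
k=(abs(P[:,2]-62)<5)&(np.hypot(P[:,0]-557,P[:,1]+82)<50);Q=P[k]
print(cv2.minAreaRect(Q[:,:2].astype(np.float32)),Q[:,2].mean())
k=(abs(P[:,2]-86)<6)&(np.hypot(P[:,0]-450,P[:,1]+97)<30);Q=P[k];print(len(Q),Q.mean(0) if len(Q) else'',cv2.minEnclosingCircle(Q[:,:2].astype(np.float32)) if len(Q) else '')
E
python3 hold.py
```

```text
(array([ 496.86171547, -123.91925477,  209.15084773]), array([ 3.14158482e+00, -1.83075926e-03,  4.34658451e-01]))
bore 0.87 uv 299 102 [554.7 -79.3  62. ]
grip 0.85 uv 269 214 [446.6 -95.8  60. ]
collar_mark 0.51 uv 301 105 [553.5 -81.5  40. ]
holder 0.58 uv 300 104 [552.6 -78.6   0. ]
((553.6975708007812, -77.51945495605469), (54.2147331237793, 54.21320724487305), 9.233768463134766) 62.504928871644246
396 [447.33943088 -97.43636427  85.41918996] ((445.5702819824219, -97.48672485351562), 10.919114112854004)
```

View pics/w2.png

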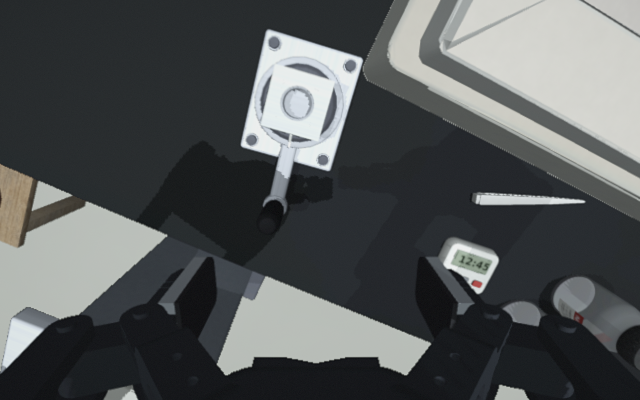

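Wrist view: holder head at (299,102), lever pointing to the black grip at (269,214), timer at (470,260). Head, net and depth agree within 2 mm: bore ≈ (554,-78.5), grip ≈ (446,-97). On to the vial.

Emit:
move_arm([
  {"tx": 1.0, "ty": -4.1, "tz": 0.4, "rx": 0, "ry": 0, "rz": 0, "gripper": 1},
  {"tx": 1.0, "ty": -4.1, "tz": 0.4, "rx": 0, "ry": 0, "rz": 0, "gripper": 1},
  {"tx": 1.0, "ty": -4.1, "tz": 0.4, "rx": 0, "ry": 0, "rz": 0, "gripper": 1},
  {"tx": 1.0, "ty": -4.1, "tz": 0.4, "rx": 0, "ry": 0, "rz": 0, "gripper": 1},
  {"tx": 1.0, "ty": -4.1, "tz": 0.4, "rx": 0, "ry": 0, "rz": 0, "gripper": 1},
  {"tx": 1.0, "ty": -4.1, "tz": 0.4, "rx": 0, "ry": 0, "rz": 0, "gripper": 1},
  {"tx": 1.0, "ty": -4.1, "tz": 0.4, "rx": 0, "ry": 0, "rz": 0, "gripper": 1},
  {"tx": 1.0, "ty": -4.1, "tz": 0.4, "rx": 0, "ry": 0, "rz": 0, "gripper": 1},
  {"tx": 1.0, "ty": -4.1, "tz": 0.4, "rx": 0, "ry": 0, "rz": 0, "gripper": 1},
  {"tx": 0, "ty": 0, "tz": 0, "rx": 0, "ry": 0, "rz": 0, "gripper": 0.5},
  {"tx": 0, "ty": 0, "tz": 0, "rx": 0, "ry": 0, "rz": 0, "gripper": 0.5},
])

```text
clock: 3.75
eef_pos: [421.7, 245.9, 172.7]
tcp_rot: [3.141, 0.0, 0.433]
contact_force: [0.4, -0.4, -0.1]
opening: 0.753
```

```bash
cat > vial.py <<'E'
from h import *
I,D,e=snap('wrist','w3.png');print(e)
for o in r.place_of('vial_center','wrist')[:3]:
    v,u=o['location'];print(round(o['confidence'],2),'uv',round(u),round(v),on_z('wrist',u,v,28,e).round(1))
P,u,v=cloud('wrist',D,e)
k=(abs(P[:,2]-56)<5)&(np.hypot(P[:,0]-448,P[:,1]-258)<30);Q=P[k]
print(len(Q),Q.mean(0),cv2.minEnclosingCircle(Q[:,:2].astype(np.float32)))
print('uv',u[k].mean(),v[k].mean())
cv2.imwrite('pics/w3c.png',cv2.resize(I[0:300,150:550,::-1],(800,600)))
E
python3 vial.py
```

```text
(array([421.68030016, 245.86996262, 172.72642975]), array([3.14122334e+00, 4.89916952e-04, 4.32818614e-01]))
0.68 uv 296 53 [515.6 308.3  28. ]
0.59 uv 313 141 [453.5 264.6  28. ]
587 [450.7008118  265.24009928  56.00533068] ((450.4153747558594, 265.1606750488281), 11.310946464538574)
uv 310.1856899488927 147.7802385008518
```

View pics/w3c.png

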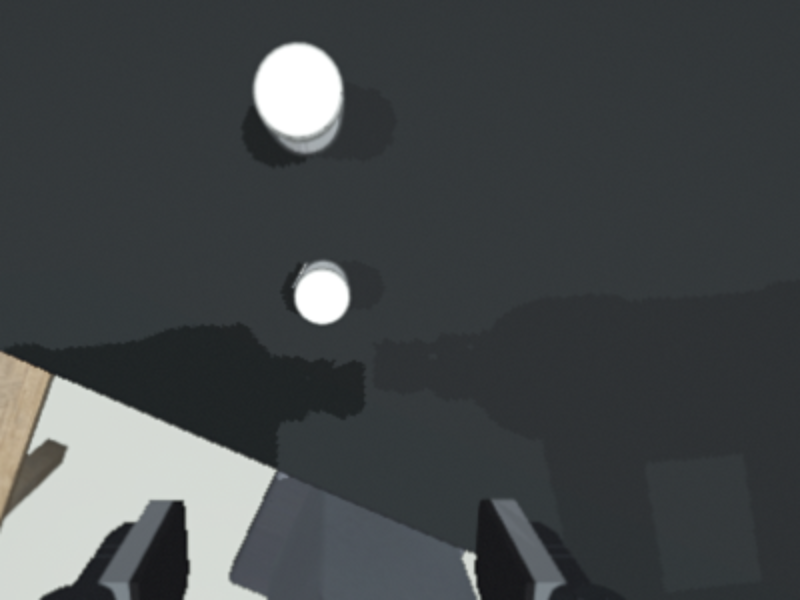

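The crop confirms it: small vial cap at wrist (310,148), the bigger look-alike at (299,45). Grasping the small one.

Emit:
move_arm([
  {"tx": 1.7, "ty": -0.3, "tz": 0, "rx": 0, "ry": 0, "rz": 0, "gripper": 0.5},
  {"tx": 1.7, "ty": -0.2, "tz": 0, "rx": 0, "ry": 0, "rz": 0, "gripper": 0.5},
  {"tx": 0, "ty": 0, "tz": 3, "rx": 0, "ry": 0, "rz": 0, "gripper": 0.5},
  {"tx": 0, "ty": 0, "tz": 3, "rx": 0, "ry": 0, "rz": 0, "gripper": 0.5},
  {"tx": 0, "ty": 0, "tz": 3, "rx": 0, "ry": 0, "rz": 0, "gripper": 0.5},
  {"tx": 0, "ty": 0, "tz": 2.5, "rx": 0, "ry": 0, "rz": 0, "gripper": 0.5},
  {"tx": 0, "ty": 0, "tz": 1.5, "rx": 0, "ry": 0, "rz": 0, "gripper": 0.5},
  {"tx": 0, "ty": 0, "tz": 1.4, "rx": 0, "ry": 0, "rz": 0, "gripper": 0.5},
  {"tx": 0, "ty": 0, "tz": 0, "rx": 0, "ry": 0, "rz": 0, "gripper": 0.5},
  {"tx": 0, "ty": 0, "tz": 0, "rx": 0, "ry": 0, "rz": 0, "gripper": 0.5},
])

```text
clock: 4.85
eef_pos: [451.0, 264.3, 29.2]
tcp_rot: [3.142, -0.0, 0.431]
contact_force: [-0.1, -0.0, -0.1]
opening: 0.747
```

Run:
```python
from h import *
I,D,e=snap('wrist','w4.png');print(e)
P,u,v=cloud('wrist',D,e)
k=(abs(P[:,2]-56)<5)&(np.hypot(P[:,0]-450,P[:,1]-265)<18);Q=P[k];print(len(Q),Q.mean(0),cv2.minEnclosingCircle(Q[:,:2].astype(np.float32)))
```

```text
(array([450.97841202, 264.31982239,  29.22579098]), array([ 3.14158059e+00, -1.29466380e-04,  4.30706458e-01]))
1925 [451.98328478 265.53974999  55.90251104] ((450.79486083984375, 265.16204833984375), 11.784130096435547)
```

View pics/w4.png

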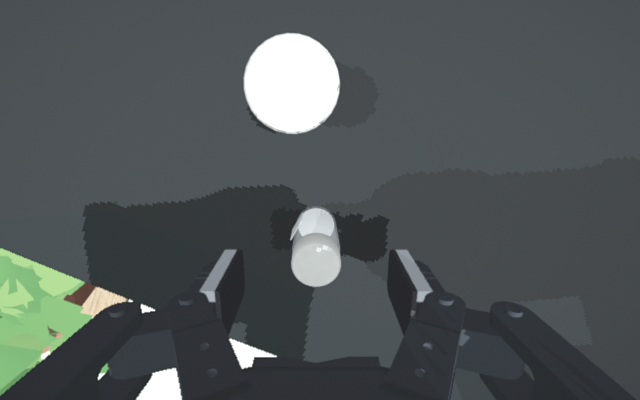

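The vial stands centred between the pads (cap at (316,260), pads at 235 and 395). Closing.

Emit:
move_arm([
  {"tx": 0, "ty": 0, "tz": 0, "rx": 0, "ry": 0, "rz": 0, "gripper": -0.2},
  {"tx": 0, "ty": 0, "tz": 0, "rx": 0, "ry": 0, "rz": 0, "gripper": -0.4},
  {"tx": 0, "ty": 0, "tz": 0, "rx": 0, "ry": 0, "rz": 0, "gripper": -0.6},
  {"tx": 0, "ty": 0, "tz": 0, "rx": 0, "ry": 0, "rz": 0, "gripper": -1},
  {"tx": 0, "ty": 0, "tz": 0, "rx": 0, "ry": 0, "rz": 0, "gripper": -1},
  {"tx": 0, "ty": 0, "tz": 0, "rx": 0, "ry": 0, "rz": 0, "gripper": -1},
  {"tx": 0, "ty": 0, "tz": 0, "rx": 0, "ry": 0, "rz": 0, "gripper": -1},
], squeeze=30)

```text
clock: 5.6
eef_pos: [451.1, 265.2, 29.5]
tcp_rot: [3.142, -0.001, 0.432]
contact_force: [-0.4, -0.6, 6.1]
opening: 0.236
```

Emit:
move_arm([
  {"tx": 0, "ty": 0, "tz": -1, "rx": 0, "ry": 0, "rz": 0, "gripper": -1},
  {"tx": 0, "ty": 0, "tz": -3, "rx": 0, "ry": 0, "rz": 0, "gripper": -1},
  {"tx": 0, "ty": 0, "tz": -3, "rx": 0, "ry": 0, "rz": 0, "gripper": -1},
  {"tx": -0.5, "ty": 1, "tz": -3, "rx": 0, "ry": 0, "rz": 0, "gripper": -1},
  {"tx": -1.5, "ty": 4, "tz": 0, "rx": 0, "ry": 0, "rz": 0, "gripper": -1},
  {"tx": -1.5, "ty": 4, "tz": 0, "rx": 0, "ry": 0, "rz": 0, "gripper": -1},
  {"tx": -1.5, "ty": 4, "tz": 0, "rx": 0, "ry": 0, "rz": 0, "gripper": -1},
  {"tx": -1.5, "ty": 4, "tz": 0, "rx": 0, "ry": 0, "rz": 0, "gripper": -1},
  {"tx": -1.5, "ty": 4, "tz": 0, "rx": 0, "ry": 0, "rz": 0, "gripper": -1},
  {"tx": -1.5, "ty": 4, "tz": 0, "rx": 0, "ry": 0, "rz": 0, "gripper": -1},
  {"tx": -1.5, "ty": 4, "tz": 0, "rx": 0, "ry": 0, "rz": 0, "gripper": -1},
  {"tx": 0, "ty": 4, "tz": 0, "rx": 0, "ry": 0, "rz": 0, "gripper": -1},
])

```text
clock: 6.8
eef_pos: [487.1, -82.7, 129.3]
tcp_rot: [-3.141, 0.001, 0.431]
contact_force: [0.2, 0.3, 0.3]
opening: 0.231
```

Emit:
move_arm([
  {"tx": 0, "ty": 2.5, "tz": 0, "rx": 0, "ry": 0, "rz": 0, "gripper": -1},
  {"tx": 0, "ty": 0, "tz": 0, "rx": 0, "ry": 0, "rz": 0, "gripper": -1},
  {"tx": 0, "ty": 0, "tz": 0, "rx": 0, "ry": 0, "rz": 0, "gripper": -1},
])

```text
clock: 7.1
eef_pos: [498.8, -103.7, 129.0]
tcp_rot: [-3.141, 0.0, 0.43]
contact_force: [-0.0, 0.2, -2.0]
opening: 0.234
```

```bash
cat > bore.py <<'E'
from h import *
import sys
I,D,e=snap('wrist',sys.argv[1]);print(e,r.sense()['opening'])
for q,z in(('bore',62),):
    for o in r.place_of(q,'wrist')[:2]:
        v,u=o['location'];print(q,round(o['confidence'],2),'uv',round(u),round(v),on_z('wrist',u,v,z,e).round(1))
P,u,v=cloud('wrist',D,e)
k=(abs(P[:,2]-62)<3)&(np.hypot(P[:,0]-554,P[:,1]+78)<50);Q=P[k]
print(len(Q),cv2.minAreaRect(Q[:,:2].astype(np.float32)),Q[:,2].mean())
# bore floor/hole
for z0 in(42,):
    k=(abs(P[:,2]-z0)<3)&(np.hypot(P[:,0]-554,P[:,1]+78)<18);Q=P[k]
    if len(Q):print('floor',len(Q),cv2.minEnclosingCircle(Q[:,:2].astype(np.float32)))
# ellipse fit of rim: dark/edge contours in crop of the head projected to z=62 plane
from scipy.spatial.transform import Rotation as Ro
m=r.camera_model('wrist')
s=4;n=60*s
gx,gy=np.meshgrid(np.arange(n)/s-30+554,np.arange(n)/s-30-78)
R,t=pose('wrist',e);X=np.stack([gx,gy,np.full_like(gx,62)],-1);C=(X-t)@R
a=C[...,0]/C[...,2];b=C[...,1]/C[...,2];f=1+m['k1']*(a*a+b*b)
rect=cv2.remap(I,(a*f*m['fx']+m['cx']).astype(np.float32),(b*f*m['fy']+m['cy']).astype(np.float32),cv2.INTER_LINEAR)
cs=cv2.HoughCircles(cv2.cvtColor(rect,cv2.COLOR_RGB2GRAY),cv2.HOUGH_GRADIENT,1,20,param1=80,param2=15,minRadius=45,maxRadius=65)
if cs is not None:print('circles',[(c[0]/s-30+554,c[1]/s-30-78,c[2]/s) for c in cs[0][:3]])
cv2.imwrite('pics/rect_'+sys.argv[1],np.hstack([cv2.resize(rect,(400,400)),cv2.resize(I[0:400,100:500],(400,400))])[...,::-1])
E
python3 bore.py w5.png
```

```text
(array([ 498.77415003, -103.70828323,  129.00888095]), array([-3.14101539e+00,  3.66298965e-04,  4.30466811e-01])) 0.23219949457344688
bore 0.84 uv 319 119 [554.1 -79.9  62. ]
5523 ((553.8856811523438, -77.5848159790039), (54.46598815917969, 54.288780212402344), 9.072905540466309) 62.51049467556494
floor 1099 ((553.7805786132812, -77.62779235839844), 13.314802169799805)
circles [(np.float32(554.125), np.float32(-77.875), np.float32(12.625))]
```

View pics/rect_w5.png

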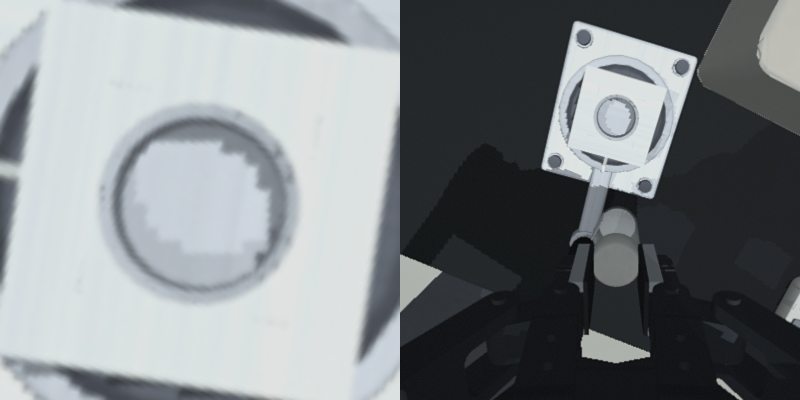

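Bore at wrist (316,119) with a clean rim; the vial is held upright. Now I'll measure where the vial sits in the gripper.

Run:
```python
from h import *
d=np.load('/tmp/w5.png.npz');e=(d['p'],d['rot']);D=d['D']
P,u,v=cloud('wrist',D,e)
k=(np.hypot(P[:,0]-498.8,P[:,1]+103.7)<14)&(P[:,2]>140)&(P[:,2]<170)
z=P[k,2];print(np.percentile(z,[5,50,95]));t=np.median(z)
k&=abs(P[:,2]-t)<2.5;Q=P[k];print(len(Q),cv2.minEnclosingCircle(Q[:,:2].astype(np.float32)),Q.mean(0),u[k].min(),u[k].max())
print(np.array([553.95-498.77,-77.7+103.71]))
```

```text
[145.37717108 155.55870747 162.55094242]
1775 ((498.8361511230469, -103.59431457519531), 13.931095123291016) [ 499.20197138 -102.69785262  155.63019311] 293 338
[55.18 26.01]
```

Emit:
move_arm([
  {"tx": 2, "ty": 0, "tz": 0, "rx": 0, "ry": 0, "rz": 0, "gripper": -1},
  {"tx": 2, "ty": 0, "tz": 0, "rx": 0, "ry": 0, "rz": 0, "gripper": -1},
  {"tx": 1.4, "ty": -0.06, "tz": 1, "rx": 0, "ry": 0, "rz": 0, "gripper": -1},
  {"tx": 0.7, "ty": 0, "tz": 1, "rx": 0, "ry": 0, "rz": 0, "gripper": -1},
  {"tx": 0, "ty": 0, "tz": 1, "rx": 0, "ry": 0, "rz": 0, "gripper": -1},
  {"tx": 0, "ty": 0, "tz": 0.3, "rx": 0, "ry": 0, "rz": 0, "gripper": -1},
  {"tx": 0, "ty": 0, "tz": 0, "rx": 0, "ry": 0, "rz": 0, "gripper": -1},
  {"tx": 0, "ty": 0, "tz": 0, "rx": 0, "ry": 0, "rz": 0, "gripper": -1},
])

```text
clock: 8.0
eef_pos: [553.8, -77.8, 95.8]
tcp_rot: [-3.141, 0.0, 0.431]
contact_force: [-0.5, -0.3, -0.4]
opening: 0.229
```

Run:
```python
from h import *
for i in range(3):
    s=r.sense();print(s['eef_pos'].round(2),s['contact_force'].round(2));r.grab_frame('wrist')
snap('wrist','w6.png')
```

```text
[553.85 -77.79  95.84] [-0.51 -0.31 -0.39]
[554.19 -77.83  96.15] [-0.18  0.09 -1.09]
[554.34 -77.83  96.29] [-0.78  0.11 -0.12]
```

Emit:
move_arm([
  {"tx": 0, "ty": 0, "tz": 0.2, "rx": 0, "ry": 0, "rz": 0, "gripper": -1},
  {"tx": 0, "ty": 0, "tz": 0.2, "rx": 0, "ry": 0, "rz": 0, "gripper": -1},
  {"tx": 0, "ty": 0, "tz": 0.2, "rx": 0, "ry": 0, "rz": 0, "gripper": -1},
  {"tx": 0, "ty": 0, "tz": 0.2, "rx": 0, "ry": 0, "rz": 0, "gripper": -1},
  {"tx": 0, "ty": 0, "tz": 0, "rx": 0, "ry": 0, "rz": 0, "gripper": -1},
])

```text
clock: 8.7
eef_pos: [554.1, -77.5, 87.5]
tcp_rot: [-3.141, 0.001, 0.432]
contact_force: [0.2, 0.8, 0.1]
opening: 0.234
```

Bottom about 4 mm inside the mouth, no force. Further down.

Emit:
move_arm([
  {"tx": 0, "ty": 0, "tz": 0.2, "rx": 0, "ry": 0, "rz": 0, "gripper": -1},
  {"tx": 0, "ty": 0, "tz": 0.2, "rx": 0, "ry": 0, "rz": 0, "gripper": -1},
  {"tx": 0, "ty": 0, "tz": 0.2, "rx": 0, "ry": 0, "rz": 0, "gripper": -1},
  {"tx": 0, "ty": 0, "tz": 0.2, "rx": 0, "ry": 0, "rz": 0, "gripper": -1},
  {"tx": 0, "ty": 0, "tz": 0, "rx": 0, "ry": 0, "rz": 0, "gripper": -1},
])

```text
clock: 9.2
eef_pos: [554.1, -77.5, 79.5]
tcp_rot: [-3.141, 0.0, 0.432]
contact_force: [1.0, 0.2, -0.2]
opening: 0.229
```

Emit:
move_arm([
  {"tx": 0, "ty": 0, "tz": 0.2, "rx": 0, "ry": 0, "rz": 0, "gripper": -1},
  {"tx": 0, "ty": 0, "tz": 0.15, "rx": 0, "ry": 0, "rz": 0, "gripper": -1},
  {"tx": 0, "ty": 0, "tz": 0.1, "rx": 0, "ry": 0, "rz": 0, "gripper": -1},
  {"tx": 0, "ty": 0, "tz": 0.1, "rx": 0, "ry": 0, "rz": 0, "gripper": -1},
  {"tx": 0, "ty": 0, "tz": 0, "rx": 0, "ry": 0, "rz": 0, "gripper": -1},
])

```text
clock: 9.7
eef_pos: [554.2, -77.5, 74.2]
tcp_rot: [-3.141, 0.0, 0.432]
contact_force: [0.0, 0.3, 0.1]
opening: 0.233
```

Emit:
move_arm([
  {"tx": 0, "ty": 0, "tz": 0.1, "rx": 0, "ry": 0, "rz": 0, "gripper": -1},
  {"tx": 0, "ty": 0, "tz": 0.1, "rx": 0, "ry": 0, "rz": 0, "gripper": -1},
  {"tx": 0, "ty": 0, "tz": 0, "rx": 0, "ry": 0, "rz": 0, "gripper": -1},
])

```text
clock: 10.0
eef_pos: [554.2, -77.5, 72.3]
tcp_rot: [-3.142, 0.0, 0.432]
contact_force: [0.8, -0.7, -0.2]
opening: 0.228
```

Emit:
move_arm([
  {"tx": 0, "ty": 0, "tz": 0.05, "rx": 0, "ry": 0, "rz": 0, "gripper": -1},
  {"tx": 0, "ty": 0, "tz": 0.05, "rx": 0, "ry": 0, "rz": 0, "gripper": -1},
  {"tx": 0, "ty": 0, "tz": 0, "rx": 0, "ry": 0, "rz": 0, "gripper": -1},
])

```text
clock: 10.3
eef_pos: [554.6, -77.6, 71.6]
tcp_rot: [3.141, -0.0, 0.432]
contact_force: [0.3, -0.1, 2.8]
opening: 0.231
```

Emit:
move_arm([
  {"tx": 0, "ty": 0, "tz": 0.03, "rx": 0, "ry": 0, "rz": 0, "gripper": -1},
  {"tx": 0, "ty": 0, "tz": 0, "rx": 0, "ry": 0, "rz": 0, "gripper": -1},
])

```text
clock: 10.5
eef_pos: [554.7, -77.6, 71.5]
tcp_rot: [3.141, -0.001, 0.432]
contact_force: [-0.2, 0.2, 5.3]
opening: 0.235
```

On the floor with 5 N of push. Releasing gradually.

Emit:
move_arm([
  {"tx": 0, "ty": 0, "tz": 0, "rx": 0, "ry": 0, "rz": 0, "gripper": -0.4},
  {"tx": 0, "ty": 0, "tz": 0, "rx": 0, "ry": 0, "rz": 0, "gripper": -0.2},
  {"tx": 0, "ty": 0, "tz": 0, "rx": 0, "ry": 0, "rz": 0, "gripper": 0},
  {"tx": 0, "ty": 0, "tz": 0, "rx": 0, "ry": 0, "rz": 0, "gripper": 0.3},
  {"tx": 0, "ty": 0, "tz": 0, "rx": 0, "ry": 0, "rz": 0, "gripper": 0.3},
  {"tx": 0, "ty": 0, "tz": 0, "rx": 0, "ry": 0, "rz": 0, "gripper": 0.3},
  {"tx": 0, "ty": 0, "tz": -1, "rx": 0, "ry": 0, "rz": 0, "gripper": 0.3},
  {"tx": 0, "ty": 0, "tz": -3, "rx": 0, "ry": 0, "rz": 0, "gripper": 0.3},
  {"tx": 0, "ty": 0, "tz": -3, "rx": 0, "ry": 0, "rz": 0, "gripper": 0.3},
  {"tx": 0, "ty": 0, "tz": -2, "rx": 0, "ry": 0, "rz": 0, "gripper": 0.3},
  {"tx": 0, "ty": 0, "tz": 0, "rx": 0, "ry": 0, "rz": 0, "gripper": 0.3},
])

```text
clock: 11.6
eef_pos: [556.5, -77.9, 164.9]
tcp_rot: [3.138, -0.005, 0.432]
contact_force: [0.5, 0.1, 1.1]
opening: 0.65
```

Emit:
move_arm([
  {"tx": -2.5, "ty": -0.7, "tz": 0, "rx": 0, "ry": 0, "rz": 0, "gripper": 0.3},
  {"tx": -2.5, "ty": -0.7, "tz": 0, "rx": 0, "ry": 0, "rz": 0, "gripper": 0.3},
  {"tx": -2.5, "ty": -0.7, "tz": 0, "rx": 0, "ry": 0, "rz": 0, "gripper": 0.3},
  {"tx": -2.7, "ty": -0.7, "tz": 0, "rx": 0, "ry": 0, "rz": 0, "gripper": 0.3},
  {"tx": 0, "ty": 0, "tz": 0, "rx": 0, "ry": 0, "rz": 0, "gripper": 0.3},
  {"tx": 0, "ty": 0, "tz": 0, "rx": 0, "ry": 0, "rz": 0, "gripper": 0.3},
])

```text
clock: 12.2
eef_pos: [449.9, -94.9, 161.1]
tcp_rot: [3.141, -0.0, 0.431]
contact_force: [0.1, -0.3, -0.6]
opening: 0.651
```

```bash
cat > chk.py <<'E'
from h import *
import sys
I,D,e=snap('wrist',sys.argv[1]);print(e)
for q,z in(('vial_center',70),('grip',60),('collar_mark',40),('bore',62),('lever_eye',28)):
    for o in r.place_of(q,'wrist')[:2]:
        v,u=o['location'];print(q,round(o['confidence'],2),'uv',round(u),round(v),on_z('wrist',u,v,z,e).round(1))
P,u,v=cloud('wrist',D,e)
k=(np.hypot(P[:,0]-554,P[:,1]+78)<16)&(P[:,2]>90)&(P[:,2]<115);Q=P[k]
if len(Q):print('vial top',len(Q),Q[:,2].mean(),cv2.minEnclosingCircle(Q[:,:2].astype(np.float32)))
k=(abs(P[:,2]-86)<4)&(P[:,0]<500)&(np.hypot(P[:,0]-554,P[:,1]+78)<130)&(np.hypot(P[:,0]-554,P[:,1]+78)>90);Q=P[k]
if len(Q):
    g=cv2.minEnclosingCircle(Q[:,:2].astype(np.float32));print('grip top',len(Q),Q[:,2].mean(),g)
E
python3 chk.py w7.png
```

```text
(array([449.88451203, -94.8733084 , 161.07004594]), array([ 3.14144495e+00, -3.35565725e-04,  4.31161782e-01]))
vial_center 0.95 uv 357 56 [554.5 -78.   70. ]
grip 0.58 uv 317 198 [446.2 -96.4  60. ]
collar_mark 0.71 uv 343 104 [522.  -84.8  40. ]
bore 0.68 uv 357 59 [554.1 -79.   62. ]
vial top 1156 97.71028874986828 ((554.0314331054688, -77.7010269165039), 11.553178787231445)
grip top 531 85.83342145617759 ((445.94366455078125, -97.4230728149414), 10.273170471191406)
```

View pics/w7.png

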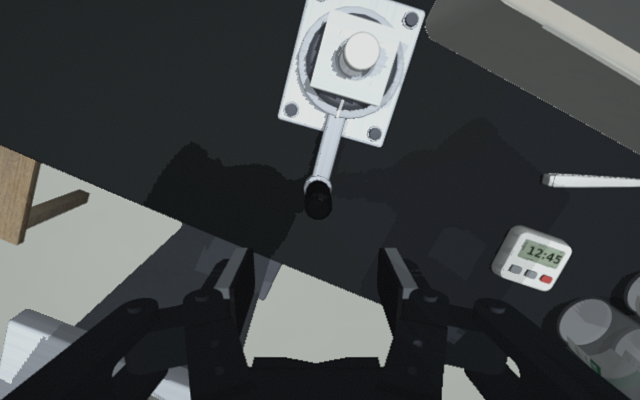

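Vial seated: top at z 97.7 (expected 98), 0.1 mm off the bore axis; picture: cap at (361,50), grip at (317,198), mark at (341,105). Now turn the jaws to the lever's tangent (14.4°) and grasp the grip.

Emit:
move_arm([
  {"tx": -0.45, "ty": 0.05, "tz": 0, "rx": 0, "ry": 0, "rz": 0, "gripper": 0.3},
  {"tx": 0, "ty": 0, "tz": 2, "rx": 0, "ry": 0, "rz": 7.2, "gripper": 0.3},
  {"tx": 0, "ty": 0, "tz": 2, "rx": 0, "ry": 0, "rz": 7.2, "gripper": 0.3},
  {"tx": 0, "ty": 0, "tz": 0, "rx": 0, "ry": 0, "rz": 0, "gripper": 0.3},
  {"tx": 0, "ty": 0, "tz": 2, "rx": 0, "ry": 0, "rz": 0, "gripper": 0.3},
  {"tx": 0, "ty": 0, "tz": 2, "rx": 0, "ry": 0, "rz": 0, "gripper": 0.3},
  {"tx": 0, "ty": 0, "tz": 2, "rx": 0, "ry": 0, "rz": 0, "gripper": 0.3},
  {"tx": 0, "ty": 0, "tz": 1.8, "rx": 0, "ry": 0, "rz": 0, "gripper": 0.3},
  {"tx": 0, "ty": 0, "tz": 0, "rx": 0, "ry": 0, "rz": 0, "gripper": 0.3},
  {"tx": 0, "ty": 0, "tz": 0, "rx": 0, "ry": 0, "rz": 0, "gripper": 0.3},
], squeeze=40)

```text
clock: 13.5
eef_pos: [446.4, -97.2, 43.7]
tcp_rot: [-3.141, 0.0, 0.183]
contact_force: [-0.1, 0.6, 1.1]
opening: 0.652
```

Emit:
move_arm([
  {"tx": 0, "ty": 0, "tz": 0, "rx": 0, "ry": 0, "rz": 0, "gripper": 0},
  {"tx": 0, "ty": 0, "tz": 0, "rx": 0, "ry": 0, "rz": 0, "gripper": -0.3},
  {"tx": 0, "ty": 0, "tz": 0, "rx": 0, "ry": 0, "rz": 0, "gripper": -0.6},
  {"tx": 0, "ty": 0, "tz": 0, "rx": 0, "ry": 0, "rz": 0, "gripper": -1},
  {"tx": 0, "ty": 0, "tz": 0, "rx": 0, "ry": 0, "rz": 0, "gripper": -1},
  {"tx": 0, "ty": 0, "tz": 0, "rx": 0, "ry": 0, "rz": 0, "gripper": -1},
])

```text
clock: 14.1
eef_pos: [446.4, -97.3, 43.5]
tcp_rot: [3.141, -0.001, 0.181]
contact_force: [-1.0, -1.7, 6.2]
opening: 0.234
```

Emit:
move_arm([
  {"tx": 0.01, "ty": -0.38, "tz": 0, "rx": 0, "ry": 0, "rz": 2, "gripper": -1},
  {"tx": 0.01, "ty": -0.38, "tz": 0, "rx": 0, "ry": 0, "rz": 2, "gripper": -1},
  {"tx": 0.01, "ty": -0.38, "tz": 0, "rx": 0, "ry": 0, "rz": 2, "gripper": -1},
])

```text
clock: 14.4
eef_pos: [445.0, -85.9, 43.4]
tcp_rot: [3.141, -0.0, 0.074]
contact_force: [-1.5, -2.2, 6.3]
opening: 0.232
```

Free turning at about 2 N. Continuing.

Emit:
move_arm([
  {"tx": 0.01, "ty": -0.38, "tz": 0, "rx": 0, "ry": 0, "rz": 2, "gripper": -1},
  {"tx": 0.01, "ty": -0.38, "tz": 0, "rx": 0, "ry": 0, "rz": 2, "gripper": -1},
  {"tx": 0.01, "ty": -0.38, "tz": 0, "rx": 0, "ry": 0, "rz": 2, "gripper": -1},
  {"tx": 0.01, "ty": -0.38, "tz": 0, "rx": 0, "ry": 0, "rz": 2, "gripper": -1},
])

```text
clock: 14.8
eef_pos: [444.9, -70.6, 43.4]
tcp_rot: [3.141, -0.0, -0.065]
contact_force: [-1.4, -0.6, 5.8]
opening: 0.235
```

Emit:
move_arm([
  {"tx": 0.01, "ty": -0.38, "tz": 0, "rx": 0, "ry": 0, "rz": 2, "gripper": -1},
  {"tx": 0.01, "ty": -0.38, "tz": 0, "rx": 0, "ry": 0, "rz": 2, "gripper": -1},
])

```text
clock: 15.0
eef_pos: [445.7, -63.0, 43.4]
tcp_rot: [3.141, -0.0, -0.135]
contact_force: [-1.2, -2.1, 6.3]
opening: 0.233
```

Emit:
move_arm([
  {"tx": 0.01, "ty": -0.38, "tz": 0, "rx": 0, "ry": 0, "rz": 2, "gripper": -1},
  {"tx": 0.01, "ty": -0.38, "tz": 0, "rx": 0, "ry": 0, "rz": 2, "gripper": -1},
])

```text
clock: 15.2
eef_pos: [447.1, -55.5, 43.4]
tcp_rot: [3.142, -0.0, -0.205]
contact_force: [-1.4, -1.1, 6.7]
opening: 0.232
```

Emit:
move_arm([
  {"tx": 0.01, "ty": -0.38, "tz": 0, "rx": 0, "ry": 0, "rz": 2, "gripper": -1},
  {"tx": 0.01, "ty": -0.38, "tz": 0, "rx": 0, "ry": 0, "rz": 2, "gripper": -1},
])

```text
clock: 15.4
eef_pos: [448.9, -48.1, 43.4]
tcp_rot: [3.142, -0.0, -0.275]
contact_force: [-2.4, -1.0, 6.1]
opening: 0.235
```

Emit:
move_arm([
  {"tx": 0.01, "ty": -0.38, "tz": 0, "rx": 0, "ry": 0, "rz": 2, "gripper": -1},
  {"tx": 0.01, "ty": -0.38, "tz": 0, "rx": 0, "ry": 0, "rz": 2, "gripper": -1},
])

```text
clock: 15.6
eef_pos: [450.8, -41.6, 43.3]
tcp_rot: [3.14, 0.0, -0.343]
contact_force: [-3.3, -8.0, 6.2]
opening: 0.233
```

The push has climbed to 8.6 N: collar stop. Small steps now.

Emit:
move_arm([
  {"tx": 0, "ty": -0.19, "tz": 0, "rx": 0, "ry": 0, "rz": 1, "gripper": -1},
])

```text
clock: 15.7
eef_pos: [451.4, -39.9, 43.3]
tcp_rot: [3.14, 0.0, -0.361]
contact_force: [-2.4, -8.3, 5.0]
opening: 0.233
```

Emit:
move_arm([
  {"tx": 0, "ty": -0.19, "tz": 0, "rx": 0, "ry": 0, "rz": 1, "gripper": -1},
  {"tx": 0, "ty": -0.19, "tz": 0, "rx": 0, "ry": 0, "rz": 1, "gripper": -1},
])

```text
clock: 15.9
eef_pos: [452.7, -36.4, 43.3]
tcp_rot: [3.14, 0.0, -0.395]
contact_force: [-3.0, -7.9, 5.8]
opening: 0.229
```

Emit:
move_arm([
  {"tx": 0, "ty": -0.19, "tz": 0, "rx": 0, "ry": 0, "rz": 1, "gripper": -1},
  {"tx": 0, "ty": -0.19, "tz": 0, "rx": 0, "ry": 0, "rz": 1, "gripper": -1},
  {"tx": 0, "ty": -0.19, "tz": 0, "rx": 0, "ry": 0, "rz": 1, "gripper": -1},
])

```text
clock: 16.2
eef_pos: [455.0, -31.1, 43.2]
tcp_rot: [3.14, 0.0, -0.448]
contact_force: [-2.8, -6.5, 6.4]
opening: 0.234
```

```bash
cat > ang.py <<'E'
from h import *
import sys
A=np.array([554.0,-77.7])
for c in('wrist','top'):
    I,D,e=snap(c,c+sys.argv[1]);
    if c=='wrist':d=A-e[0][:2];print(e[0],'TCP ang',np.degrees(np.arctan2(-d[1],-d[0]))%360)
    for q,z in(('collar_mark',40),('grip',60)):
        for o in r.place_of(q,c)[:2]:
            v,u=o['location'];X=on_z(c,u,v,z,e)[:2]-A;print(c,q,round(o['confidence'],2),round(u),round(v),'rad',np.hypot(*X).round(1),'ang',(np.degrees(np.arctan2(X[1],X[0]))%360).round(2))
print(r.sense()['contact_force'])
I=np.load('/tmp/wrist'+sys.argv[1]+'.npz')['I'];cv2.imwrite('pics/c'+sys.argv[1],cv2.resize(I[0:240,160:480,::-1],(800,600)))
E
python3 ang.py a1.png
```

```text
[455.03537566 -31.12184385  43.24521616] TCP ang 154.79576318761355
wrist collar_mark 0.55 325 90 rad 33.8 ang 163.33
wrist grip 0.78 317 257 rad 110.7 ang 155.02
top collar_mark 0.47 351 223 rad 31.9 ang 171.2
top collar_mark 0.28 353 214 rad 5.1 ang 197.26
[-2.56825678 -5.21662     6.15338555]
```

View pics/ca1.png

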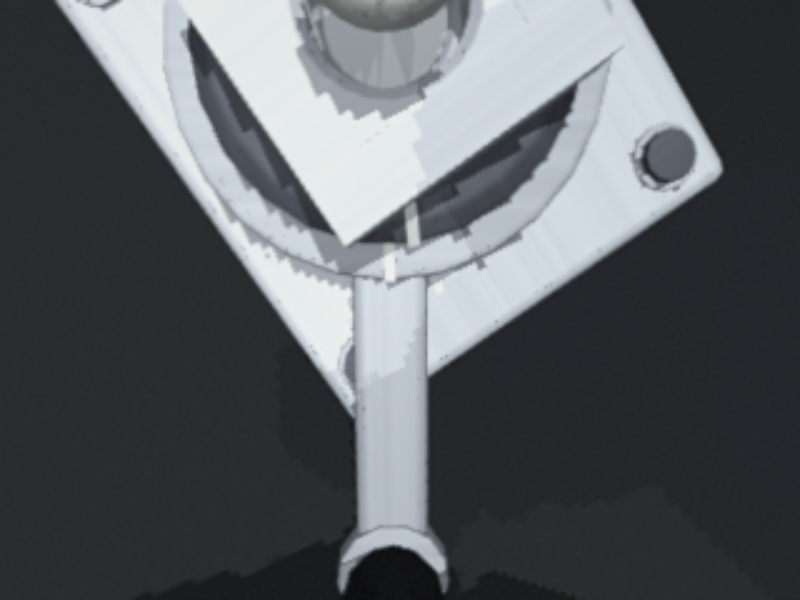

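Collar mark (crop 412,222) now stands clear of the hub's mark (389,262): slip about 8.4° = 0.15 rad, in agreement with the force falling to 7 N. Stop, release, and lift away.

Emit:
move_arm([
  {"tx": 0, "ty": 0, "tz": 0, "rx": 0, "ry": 0, "rz": 0, "gripper": -0.3},
  {"tx": 0, "ty": 0, "tz": 0, "rx": 0, "ry": 0, "rz": 0, "gripper": 0},
  {"tx": 0, "ty": 0, "tz": 0, "rx": 0, "ry": 0, "rz": 0, "gripper": 0.3},
  {"tx": 0, "ty": 0, "tz": 0, "rx": 0, "ry": 0, "rz": 0, "gripper": 0.3},
  {"tx": 0, "ty": 0, "tz": 0, "rx": 0, "ry": 0, "rz": 0, "gripper": 0.3},
  {"tx": 0, "ty": 0, "tz": -1, "rx": 0, "ry": 0, "rz": 0, "gripper": 0.3},
  {"tx": 0, "ty": 0, "tz": -3, "rx": 0, "ry": 0, "rz": 0, "gripper": 0.3},
  {"tx": 0, "ty": 0, "tz": -4, "rx": 0, "ry": 0, "rz": 0, "gripper": 0.3},
  {"tx": 0, "ty": 0, "tz": -4, "rx": 0, "ry": 0, "rz": 0, "gripper": 0.3},
  {"tx": 0, "ty": 0, "tz": 0, "rx": 0, "ry": 0, "rz": 0, "gripper": 0.3},
  {"tx": 0, "ty": 0, "tz": 0, "rx": 0, "ry": 0, "rz": 0, "gripper": 0.3},
])

```text
clock: 17.6
eef_pos: [456.1, -30.5, 164.5]
tcp_rot: [-3.141, -0.003, -0.448]
contact_force: [-0.7, 0.2, -0.8]
opening: 0.649
```

```bash
python3 ang.py a2.png; python3 chk.py w9.png
```

```text
[456.13239143 -30.4808083  164.49149361] TCP ang 154.24360705820195
wrist collar_mark 0.7 323 96 rad 33.3 ang 163.6
wrist grip 0.93 316 196 rad 112.4 ang 154.46
top collar_mark 0.69 352 221 rad 26.4 ang 178.73
top grip 0.74 355 210 rad 10.8 ang 321.29
[-0.95923599 -0.67007626 -0.1381852 ]
(array([454.73571139, -30.36950002, 162.09536079]), array([ 3.14082748e+00,  1.98153734e-03, -4.47878981e-01]))
vial_center 0.87 uv 315 40 [555.9 -78.3  70. ]
grip 0.69 uv 315 192 [454.6 -30.1  60. ]
vial top 1153 97.7560102138905 ((554.0755615234375, -77.43903350830078), 11.438841819763184)
grip top 539 85.78800563180219 ((454.1893005371094, -31.4030818939209), 10.368852615356445)
```

View pics/ca2.png

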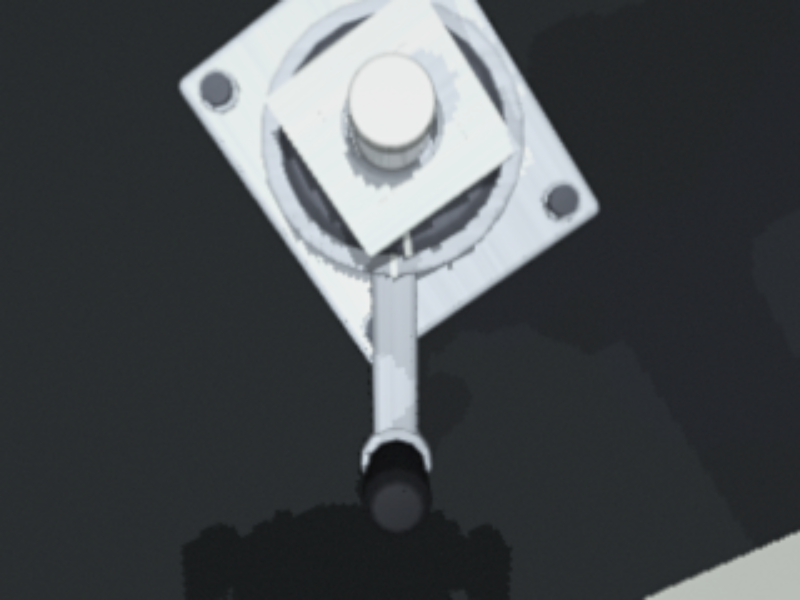

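The vial is seated with its top at z 97.8, the lever rests at 155° and the collar mark at 163.5°, so the slip is about 0.15 rad. The gripper is clear of everything.

```bash
python3 -c "
from rig import r;print(r.sign_off())"
```

```text
the job is handed in; nothing more can be done
None
```

The vial is in the holder and clamped, and I handed the job in at about 18 s of robot time. The sign-off gave no verdict.

- **Vial:** I used the smaller of the two vials; the depth images gave it as about 56 mm tall and the other as about 80 mm. I lowered it into the bore until it pressed on the floor with about 5 N, then let go. The last check put its top at 97.8 mm (98 mm expected) and within about 0.3 mm of the bore axis.
- **Lever:** I swung it clockwise by the grip. The push went from about 2 N to about 8.6 N at the collar's stop, roughly 0.5 rad round, then fell to 7 N. I did not see the 10 N peak itself; it probably fell between readings. I stopped there, opened the gripper and lifted clear.
- **Slip past the collar:** about 0.15 rad (grip at 155°, collar mark at 163.5° in the wrist camera), within the 0.06 to 0.35 rad allowed. The falling push agrees with this.
- **Disagreement:** after the click, the overhead camera's collar mark and grip readings were well off (wrong radius from the axis). I discarded them and relied on the wrist camera.
- **Beaker, timer and bottle:** the arm never went near them, but I did not measure them again at the end.

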